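# Close the toymaker's case without a bang

### The job

Close the wooden case: with a finger, tip its open lid forward from behind until it falls, catch the falling lid on the side of a finger, and lower it slowly on that finger until it is fully shut, the front edge moving at less than 10 cm a second over the last third of the way. Do not grip the lid or force it, and leave everything else on the bench where it is.

Things in the scene. Friction and masses are not known exactly. Their poses are not given: they have to be found in the camera images.
- case: open-topped wooden case screwed to the bench, 140 mm deep (its x) by 200 mm wide (its y), 80 mm high, a compartment of drill bits and one of toy wheels inside, all below its rim. Origin: centre of its underside, on the bench; x points from its front (robot side) to its hinged back, y along the hinge, z up.
- case_hinge (a point): middle of the lid's hinge axis, which runs along the case's y, at the top of the case's back: 70 mm behind the case's origin along its x and 80 mm above the bench. The axis lies in the lid's underside plane. Same axes as the case.
- lid (a joint): angle of the lid. 0 = shut, flat on the rim; 1.57 = upright; stop at 1.8, leaning back. It starts leaning back (1.64 to 1.8). Hinge friction holds it only near upright: tipped forward to somewhere between about 1.46 and 1.38 it starts to fall, and left alone it slams at 1.6 to 3 rad/s.
- lid_lip (a point): middle of the lid's free (front) edge, at its underside; moves with the lid; x along the lid to the hinge, z out of its top face. The lid is a flat wooden board, 170 mm from hinge axis to this edge, 212 mm wide, 8 mm thick, about 0.25 kg. Shut, this edge overhangs the front of the case by 30 mm, with free space below.
- glue: bystander: yellow glue bottle, 52 mm across, 150 mm tall, standing; origin under its centre
- bowl: bystander: turned wooden bowl, 100 mm across, 55 mm high; origin under its centre
- wheel0: bystander: loose wooden toy wheel lying flat, 38 mm across, 14 mm thick; origin under its centre
- wheel1: bystander: second loose wooden toy wheel, same size; origin under its centre
- truck: bystander: wooden toy truck, 130 mm long (its y), 76 mm wide over the wheels, 82 mm high, on its wheels; origin under its centre
- block: bystander: loose hardwood block 35 x 60 x 45 mm high; origin under its centre
- awl: bystander: screwdriver with a 100 mm handle, lying on the bench away from the case, along its own x

How it is judged:
On the way, in this order (a step that is already met when the one before it is completed fails the run):
1. the lid has been tipped forward past upright (value of joint lid below 1.5 rad), for 0.05 s.
2. the lid has been caught: held part-way down (0.3 to 1.25 rad) on the fingers (value of joint lid between 0.3 and 1.25 rad and velocity of joint lid above -0.65 rad/s and contact force between the fingers and lid above 0.2 N), for 0.2 s.
At the end, for the whole second after the job is handed in: The lid is fully shut (within 0.03 rad, 5 mm at the front edge) and at rest, the robot clear of it, the bystanders within 20 mm of where they stood (distance of each of glue, bowl, wheel0, wheel1, truck, block, awl from where it was at the start of the episode below 0.02 m and value of joint lid below 0.03 rad and velocity of joint lid between -0.05 and 0.05 rad/s); the robot touches nothing.
It fails at once if the lid comes down hard: in its last third (below 0.5 rad) it falls faster than 0.65 rad/s (11 cm/s at the front edge) (value of joint lid below 0.5 rad and velocity of joint lid below -0.65 rad/s).
It fails at once if the lid or case is gripped or forced: more than 15 N (contact force between any of the fingers, the arm and case above 15 N).
It fails at once if a bystander is moved by more than 20 mm (distance of any of glue, bowl, wheel0, wheel1, truck, block, awl from where it was at the start of the episode above 0.02 m).
It also fails if it takes over 48 s, if anything falls off the work surface, if the arm or the gripper's body presses on something with over 40 N, if the wrist force passes 120 N, or if a joint passes its speed limit or range.

### The arm

A 6-joint arm with a two-finger parallel gripper is mounted at the origin on the work surface. World frame = base frame: x ahead of the robot, y to its left, z up, the work surface at z = 0. Lengths are in m, angles in rad, forces in N, time in s.
With the tool pointing down it reaches from about 0.375 to 0.925 m from the base axis. Payload 5.7 kg.
Tool frame: the origin (TCP) lies midway between the tips of the shut fingers; the grasp point (between the pads) lies 19 mm behind it; z points along the fingers, x is the direction in which the jaws open and shut, and the axes are right-handed (so a half turn about z gives the same grasp; the last joint's range is limited). The gripper opens to 88 mm and grips with 3 to 60 N. Pads are 20 mm wide; open, the fingers measure 115 mm over their backs; the gripper's body (75 mm by 178 mm) begins 61 mm behind the grasp point.
Start: joints at [-1.341, 0.359, 1.51, -0, 1.272, -0.115], TCP at [0.203, -0.565, 0.223] pointing down, gripper open.
Joint ranges: [-2.97, 2.97], [-1.01, 2.36], [0.21, 2.38], [-0.96, 4.11], [0.2, 2.71], [-2.98, 2.98]. Speed limits (rad/s): [2.39, 2.39, 3.14, 3.14, 3.14, 3.14].

### API

Orientations are given as a unit quaternion [x, y, z, w].
In Python, from bench import move_ptp, servo_line, goto_joints, move_gripper, sleep, inverse_kinematics, capture, PlanningError, close_job, spot_in, silhouettes, current_clock, current_joint_pos, current_qvel, current_joint_torque, current_position, current_orientation, current_force, current_torque, current_finger_gap gives the robot as it stands. Calls block until the motion is done:
- move_ptp(position, orientation): joint-space move of the TCP to a pose.
- servo_line(position, orientation=None, rate=0.15, contact_N=None): straight line of the TCP; orientation=None keeps the orientation; rate is the mean speed in m/s. With contact_N (N) it stops when the force on the tool has changed by that much, and returns True; else False.
- goto_joints(angles): joint-space move.
- move_gripper(opening): finger opening in m; the grip force is fixed at half the most; returns when the fingers have stopped.
- sleep(seconds).
- inverse_kinematics(position, orientation): joint angles nearest the present ones, or None.
- capture(name): name is "scene" or "top"; returns a dict with "image" (384x512x3 uint8, blue, green, red), "range_z" (384x512 float32, m along the optical axis (not along the pixel's ray), 0 where there is no reading), "intrinsics" (3x3 intrinsics, pixels), "k1" (the pictures are not rectified: a ray, as slopes to the right and down, at radius r is drawn at 1 + k1 r^2 times it, then the intrinsics apply), "R" (3x3) and "t" (3): a world point X has camera coordinates R X + t. Camera axes: x right, y down, z forward; pixel columns grow to the right and rows downward; lengths in m; the calibration is good to about 2 mm. A picture is of the moment at which its call begins.
A pose or a line that the arm cannot do raises PlanningError and nothing moves.
- close_job(): hands the job in, once; it reports no verdict.
Trained networks look in the newest picture that a camera, given by its name, has taken for a name from the list of things; names that differ only in an ending like _2 or _b are one class to them, and where a whole thing is asked for, a point or a joint stands for the part that bears it (a point fixed in the world has none). Each returns a list of dicts, best first, with "conf" (0 to 1); they miss things now and then, are a little off and sometimes report something else, mostly with a low value. They report only what shows in the picture. A call takes as long as a camera call.
- spot_in(camera, query): "xy" ([column, row] in pixels, amid what is visible of it).
- silhouettes(camera, query): "region" (384x512 bool, what is visible of it) and "xy" ([column, row] in pixels, amid what is visible of it).
Readings, each from a call of its own:
- current_clock(): time.
- current_joint_pos(): joint angles.
- current_qvel(): joint speeds.
- current_joint_torque(): joint torques, N m.
- current_position(): TCP position.
- current_orientation(): TCP orientation.
- current_force(): force on the tool from outside, world axes, zero at the start.
- current_torque(): the same for the moment, N m.
- current_finger_gap(): finger opening in m.
Only numpy, scipy, OpenCV 4.12 (cv2) and the standard library are available. Lean on these libraries where they do the work, as an engineer would, in place of code of your own. Each camera call takes 0.05 s, during which the arm holds its last target.

## Working session

There is one attempt and no reset: what is moved stays moved. The work goes in short steps, each a Python script; the robot and the scene stay as the last script left them, time stands still between calls to the robot, and variables do not carry over. Pictures are saved under pics/ and viewed, and the job is handed in when it is done.

```bash
mkdir -p pics; ls; python3 - <<'E'
from bench import *
import cv2, numpy as np
for n in ("scene","top"):
    c=capture(n); cv2.imwrite(f"pics/{n}0.png",c["image"])
    np.savez(f"{n}0.npz",**{k:np.array(v) for k,v in c.items()})
    print(n,c["intrinsics"],c["k1"],c["R"],c["t"])
    for q in ("case","lid","glue","bowl","wheel0","wheel1","truck","block","awl"):
        print(q,[(np.round(d["xy"]).tolist(),round(d["conf"],2)) for d in spot_in(n,q)])
print(current_clock(),current_force())
E
```

```text
pics
scene [[356.16035522   0.         258.396081  ]
 [  0.         356.16035522 189.3984159 ]
 [  0.           0.           1.        ]] 0.01327962601778562 [[-0.39748934  0.91747492  0.0155563 ]
 [ 0.7560099   0.33704975 -0.56111184]
 [-0.52004929 -0.21127526 -0.8275938 ]] [ 0.21597684 -0.36862476  1.58753567]
case [([242.0, 206.0], 0.88)]
lid [([236.0, 209.0], 0.73)]
glue [([297.0, 210.0], 0.82)]
bowl [([195.0, 182.0], 0.81)]
wheel0 [([226.0, 164.0], 0.6)]
wheel1 [([226.0, 164.0], 0.6)]
truck [([336.0, 210.0], 0.58)]
block [([192.0, 228.0], 0.73)]
awl [([186.0, 117.0], 0.71), ([238.0, 209.0], 0.55)]
top [[376.2955904    0.         256.4454948 ]
 [  0.         376.2955904  195.47460523]
 [  0.           0.           1.        ]] -0.12554899165354735 [[ 0.01350408 -0.99975356  0.01761978]
 [-0.99904758 -0.01422156 -0.04125147]
 [ 0.04149189 -0.01704593 -0.99899342]] [-0.01707202  0.55342078  1.12908176]
case [([257.0, 159.0], 0.95)]
lid [([260.0, 138.0], 0.79)]
glue [([204.0, 188.0], 0.69)]
bowl [([325.0, 177.0], 0.63)]
wheel0 [([312.0, 231.0], 0.65), ([214.0, 224.0], 0.55)]
wheel1 [([312.0, 231.0], 0.65), ([214.0, 224.0], 0.55)]
truck [([161.0, 216.0], 0.78), ([261.0, 137.0], 0.72)]
block [([308.0, 132.0], 0.63), ([256.0, 157.0], 0.31)]
awl [([395.0, 280.0], 0.62)]
1.0 [ 0.33663852  0.5578628  -0.13806141]
```

View pics/scene0.png

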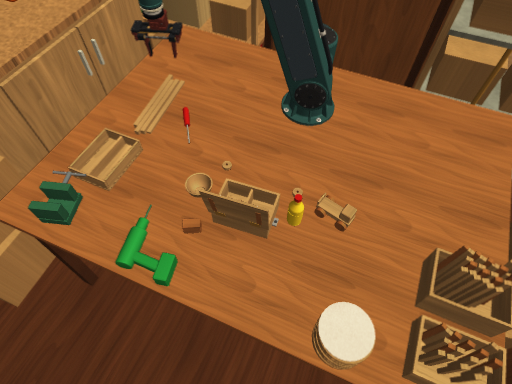

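View pics/top0.png

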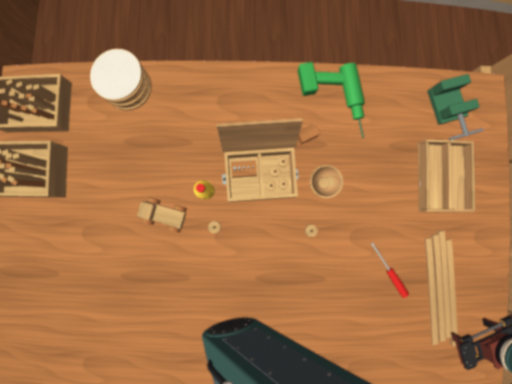

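The scene view is from behind the case: lid at about (240,209), bottle at (297,210), bowl at (199,184), block at (192,226). In the top view, the case is at (260,170), the lid at (260,135) and the block is just behind and right of the lid at (308,132). Next I'll measure these.

```bash
cat > h.py <<'E'
import numpy as np, cv2
def cloud(c):
    K=np.array(c["intrinsics"]);k1=float(c["k1"]);R=np.array(c["R"]);t=np.array(c["t"]);Z=np.array(c["range_z"]).astype(float)
    h,w=Z.shape;u,v=np.meshgrid(np.arange(w),np.arange(h))
    p=cv2.undistortPoints(np.stack([u.ravel(),v.ravel()],1).astype(np.float64)[:,None],K,np.array([k1,0,0,0.])).reshape(h,w,2)
    P=np.concatenate([p*Z[...,None],Z[...,None]],2)
    W=(P-t)@R
    W[Z==0]=np.nan
    return W
def proj(c,X):
    X=np.atleast_2d(X)
    R=np.array(c["R"]);t=np.array(c["t"]);
    return cv2.projectPoints(X.astype(float),cv2.Rodrigues(R)[0],t,np.array(c["intrinsics"]),np.array([float(c["k1"]),0,0,0]))[0].reshape(-1,2)
E
python3 - <<'E'
from bench import *
import numpy as np,cv2
from h import *
for n in ("top","scene"):
    c=dict(np.load(n+"0.npz")); W=cloud(c)
    for q in ("case","lid","glue","bowl","wheel0","truck","block","awl"):
        capture(n) if q=="case" else 0
        for d in silhouettes(n,q)[:2]:
            m=d["region"]; P=W[m]; P=P[~np.isnan(P[:,0])]
            print(n,q,round(d["conf"],2),np.round(d["xy"]),len(P),"med",np.median(P,0).round(3),"p2",np.percentile(P,2,axis=0).round(3),"p98",np.percentile(P,98,axis=0).round(3))
            np.save(f"m_{n}_{q}.npy",m) if d["conf"]>0.5 else 0
    z=W[...,2]; 
    ok=(abs(z-.08)<.006)&(abs(W[...,0]-.62)<.2)&(abs(W[...,1])<.2)
    P=W[ok]; print("rim",len(P),P.min(0),P.max(0))
    
E
python3 - <<'E'
import cv2
for n,b in (("top",(190,100,350,215)),("scene",(160,150,370,270))):
    i=cv2.imread(f"pics/{n}0.png")[b[1]:b[3],b[0]:b[2]]
    cv2.imwrite(f"pics/{n}0z.png",cv2.resize(i,None,fx=3.8,fy=3.8,interpolation=2))
E
```

```text
top case 0.82 [256. 156.] 5896 med [ 0.666 -0.015  0.078] p2 [ 0.544 -0.115  0.005] p98 [0.727 0.087 0.246]
top lid 0.62 [261. 134.] 2402 med [ 0.706 -0.011  0.18 ] p2 [ 0.679 -0.114  0.08 ] p98 [0.732 0.09  0.247]
top glue 0.84 [204. 189.] 318 med [0.564 0.138 0.104] p2 [0.543 0.119 0.002] p98 [0.589 0.168 0.153]
top bowl 0.94 [324. 183.] 895 med [ 0.601 -0.22   0.029] p2 [ 0.553 -0.258  0.001] p98 [ 0.645 -0.171  0.059]
top wheel0 0.7 [313. 232.] 132 med [ 0.448 -0.176  0.015] p2 [ 0.433 -0.194  0.003] p98 [ 0.466 -0.159  0.018]
top truck 0.89 [161. 216.] 957 med [0.494 0.275 0.044] p2 [0.453 0.206 0.026] p98 [0.535 0.326 0.085]
top block 0.71 [306. 135.] 254 med [ 0.739 -0.163  0.045] p2 [ 0.718 -0.195  0.003] p98 [ 0.763 -0.136  0.05 ]
top awl 0.75 [398. 281.] 250 med [ 0.288 -0.447  0.023] p2 [ 0.249 -0.478  0.012] p98 [ 0.334 -0.416  0.028]
top awl 0.49 [308. 136.] 250 med [ 0.739 -0.161  0.045] p2 [ 0.717 -0.19   0.012] p98 [ 0.763 -0.136  0.05 ]
rim 728 [ 0.53672658 -0.1243685   0.07403876] [0.69113955 0.14325667 0.0859564 ]
scene case 0.87 [242. 204.] 2942 med [ 0.682 -0.009
[... 208 characters left out ...]
8  0.147 0.085] p2 [ 0.477  0.11  -0.001] p98 [0.593 0.17  0.153]
scene bowl 0.63 [195. 185.] 515 med [ 0.579 -0.226  0.037] p2 [ 0.517 -0.26   0.001] p98 [ 0.724 -0.094  0.248]
scene wheel0 0.42 [227. 163.] 74 med [ 0.452 -0.176  0.015] p2 [ 0.431 -0.195  0.001] p98 [ 0.466 -0.158  0.019]
scene wheel0 0.33 [242. 203.] 2977 med [ 0.681 -0.009  0.079] p2 [ 0.542 -0.116  0.005] p98 [0.719 0.089 0.248]
scene truck 0.74 [336. 211.] 860 med [0.506 0.274 0.043] p2 [0.445 0.204 0.001] p98 [0.54  0.334 0.085]
scene block 0.58 [190. 224.] 267 med [ 0.747 -0.157  0.044] p2 [ 0.719 -0.186  0.008] p98 [ 0.767 -0.13   0.05 ]
rim 329 [ 0.53424171 -0.12388741  0.07405497] [0.69744921 0.17028149 0.08590666]
```

```bash
ls pics
```

```text
scene0.png
scene0z.png
top0.png
top0z.png
```

View pics/top0z.png

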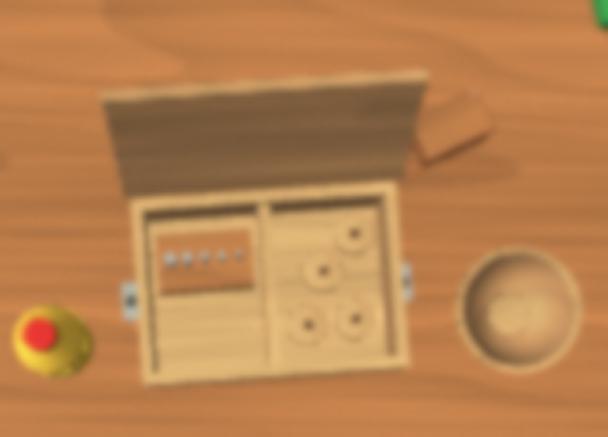

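View pics/scene0z.png

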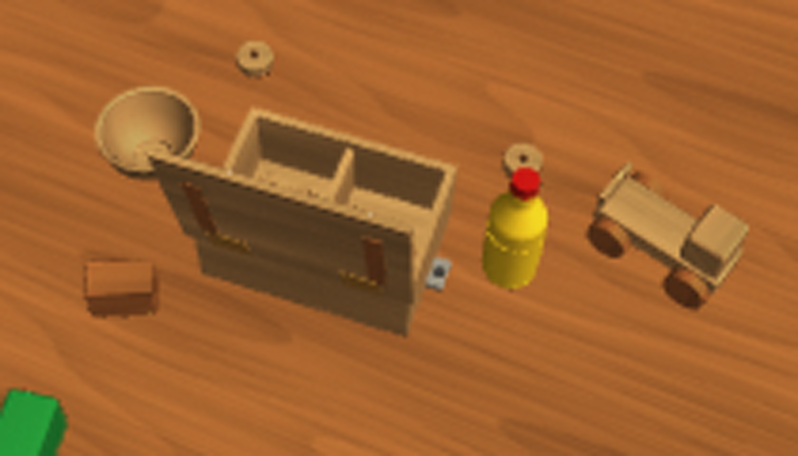

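```bash
python3 - <<'E'
import numpy as np
from h import *
from scipy.optimize import least_squares
for n in ("top","scene"):
    c=dict(np.load(n+"0.npz")); W=cloud(c)
    m=np.load(f"m_{n}_lid.npy"); P=W[m]; P=P[~np.isnan(P[:,0])]
    P=P[(P[:,2]>.095)]
    # robust plane
    ctr=np.median(P,0); 
    f=lambda a:(P@np.array([np.cos(a[0])*np.cos(a[1]),np.sin(a[0])*np.cos(a[1]),np.sin(a[1])]))-a[2]
    r=least_squares(f,[0,0,.7],loss="soft_l1",f_scale=.002)
    print(n,"plane yaw",r.x[0],"pitch",r.x[1],"lid angle",np.pi/2+r.x[1], "off",r.x[2],"res",np.median(abs(r.fun)))
    a=r.x; 
    for z in (.08,.25): 
        print(z,"x at y=-.0125",(a[2]-np.sin(a[1])*z+.0125*np.sin(a[0])*np.cos(a[1]))/np.cos(a[0])/np.cos(a[1]))
    ok=(abs(W[...,2]-.08)<.005)&(abs(W[...,0]-.61)<.074)&(abs(W[...,1]+.0125)<.11)
    P=W[ok]
    import cv2
    print("rim rect",cv2.minAreaRect((P[:,:2]*1000).astype(np.float32)))
E
```

```text
top plane yaw 0.08585528525646002 pitch -0.23855790460665605 lid angle 1.3322384221882406 off 0.6397290209361289 res 0.0005922625108520374
0.08 x at y=-.0125 0.6814111626163001
0.25 x at y=-.0125 0.7229060942069168
rim rect ((612.7741088867188, -19.092308044433594), (142.36817932128906, 200.48251342773438), 4.297704219818115)
scene plane yaw 0.08251441249366157 pitch -0.17571874641191781 lid angle 1.3950775803829787 off 0.6604456807839802 res 0.0004684154077522207
0.08 x at y=-.0125 0.6883511338577847
0.25 x at y=-.0125 0.7186376678044936
rim rect ((613.8508911132812, -18.67346954345703), (147.210205078125, 201.8495330810547), 2.9543662071228027)
```

The lid leans back at about 1.75–1.8 rad. The case centre is near (0.613, -0.019), with yaw about 0.08 and the hinge at x of about 0.683. My plan is to straddle the lip loosely with the jaws about 45 mm apart. The rear finger tips the lid and it falls on the front finger's side. I then lower it while pitching the tool so the front finger ends under the overhang. First I'll check IK along the whole path.

```bash
cat >> h.py <<'E'
from scipy.spatial.transform import Rotation as Ro
YAW=0.08; ex=np.array([np.cos(YAW),np.sin(YAW),0]); ez=np.array([0,0,1.]); H=np.array([.683,-.0135,.08])
def ori(psi,sgn=1):
    d=np.cos(psi)*ex-np.sin(psi)*ez; n=np.sin(psi)*ex+np.cos(psi)*ez
    x=sgn*n; return Ro.from_matrix(np.stack([x,np.cross(d,x),d],1)).as_quat()
def tcp(theta,psi,g,s,back=0.0):
    """front finger's inner face at the lip; 'back' shifts the face away (down/forward) from the lip"""
    d=np.cos(psi)*ex-np.sin(psi)*ez; n=np.sin(psi)*ex+np.cos(psi)*ez
    L=H+.17*(-np.cos(theta)*ex+np.sin(theta)*ez)
    return L+n*(g/2-back)+d*s
E
python3 - <<'E'
from bench import *
from h import *
print(current_orientation(),Ro.from_quat(current_orientation()).as_matrix().round(2).tolist())
for sgn in (1,-1):
    print("sgn",sgn)
    P=np.array([.722,-.0105,.40]); 
    print("hi",inverse_kinematics(P,ori(np.pi/2,sgn)))
    P[2]=.217; print("lo",inverse_kinematics(P,ori(np.pi/2,sgn)))
    for th,ps in ((1.2,90),(1.0,80),(.8,70),(.6,65),(.4,60),(.2,55),(0,50),(0,60),(0,40),(0,30)):
        q=inverse_kinematics(tcp(th,np.radians(ps),.045,.025),ori(np.radians(ps),sgn))
        print(th,ps,None if q is None else np.round(q,2))
E
```

```text
[ 8.17914339e-01 -5.75340012e-01 -3.77383779e-05 -5.02015869e-05] [[0.34, -0.94, -0.0], [-0.94, -0.34, 0.0], [-0.0, -0.0, -1.0]]
sgn 1
hi [-0.11010658  0.46141273  0.92846535  0.          1.75171457 -0.19010658]
lo [-0.11010658  0.54014273  1.22111542  0.          1.38033451 -0.19010658]
1.2 90 [-0.13  0.43  1.42  0.    1.29 -0.21]
1.0 80 [-0.17  0.32  1.65  0.05  1.01 -0.27]
0.8 70 [-0.22  0.24  1.86  0.15  0.71 -0.39]
0.6 65 [-0.25  0.22  2.01  0.28  0.51 -0.55]
0.4 60 [-0.29  0.25  2.14  0.62  0.32 -0.92]
0.2 55 [-0.33  0.32  2.26  1.63  0.23 -1.98]
0 50 [-0.37  0.46  2.37  2.41  0.43 -2.82]
0 60 None
0 40 None
0 30 None
sgn -1
hi [-0.11010658  0.46141273  0.92846535  0.          1.75171457  2.95148608]
lo [-0.11010658  0.54014273  1.22111542  0.          1.38033451  2.95148608]
1.2 90 [-0.13  0.43  1.42  0.    1.29  2.93]
1.0 80 [-0.17  0.32  1.65  0.05  1.01  2.87]
0.8 70 [-0.22  0.24  1.86  0.15  0.71  2.75]
0.6 65 [-0.25  0.22  2.01  0.28  0.51  2.59]
0.4 60 [-0.29  0.25  2.14  0.62  0.32  2.22]
0.2 55 [-0.33  0.32  2.26  1.63  0.23  1.16]
0 50 [-0.37  0.46  2.37  2.41  0.43  0.33]
0 60 None
0 40 None
0 30 None
```

```bash
python3 - <<'E'
from bench import *
from h import *
ey=np.cross(ez,ex)
for off in (-.05,0,.05):
  for ps in (90,80,75,70,65,60,55):
    row=[]
    for th in (1.0,.6,.3,.1,0):
        q=inverse_kinematics(tcp(th,np.radians(ps),.045,.025)+off*ey,ori(np.radians(ps),1))
        row.append("None" if q is None else "%.2f/%.2f/%.2f/%.2f"%(q[2],q[3],q[4],q[5]))
    print(off,ps,row)
E
```

```text
-0.05 90 ['1.49/0.00/1.24/-0.30', '1.65/-0.00/1.10/-0.33', '1.74/-0.00/0.97/-0.34', '1.78/-0.00/0.89/-0.34', '1.80/-0.00/0.85/-0.34']
-0.05 80 ['1.63/0.07/1.02/-0.37', '1.78/0.08/0.88/-0.41', '1.87/0.10/0.75/-0.45', '1.92/0.11/0.66/-0.47', '1.93/0.11/0.62/-0.48']
-0.05 75 ['1.70/0.11/0.91/-0.41', '1.85/0.14/0.77/-0.48', '1.94/0.17/0.64/-0.53', '1.98/0.20/0.55/-0.57', '2.00/0.22/0.50/-0.59']
-0.05 70 ['1.77/0.18/0.80/-0.48', '1.92/0.23/0.66/-0.57', '2.01/0.29/0.53/-0.67', '2.05/0.36/0.43/-0.74', '2.07/0.40/0.39/-0.79']
-0.05 65 ['1.84/0.26/0.68/-0.57', '1.99/0.35/0.55/-0.71', '2.08/0.48/0.42/-0.88', '2.12/0.63/0.33/-1.04', '2.14/0.73/0.29/-1.15']
-0.05 60 ['1.91/0.39/0.57/-0.70', '2.05/0.55/0.45/-0.92', '2.14/0.81/0.34/-1.22', '2.19/1.10/0.28/-1.53', '2.20/1.29/0.26/-1.73']
-0.05 55 ['1.98/0.58/0.47/-0.90', '2.12/0.86/0.38/-1.25', '2.21/1.28/0.31/-1.72', '2.25/1.66/0.31/-2.13', '2.27/1.84/0.32/-2.32']
0 90 ['1.51/0.00/1.23/-0.22', '1.67/-0.00/1.09/-0.24', '1.76/-0.00/0.97/-0.25', '1.80/-0.00/0.88/-0.26', '1.82/-0.00/0.84/-0.26']
0 80 ['1.65/0.05/1.01/-0.27', '1.80/0.06/0.87/-0.31', '1
[... 811 characters left out ...]
0.16']
0.05 80 ['1.65/0.03/1.00/-0.17', '1.81/0.04/0.86/-0.20', '1.90/0.05/0.73/-0.22', '1.95/0.05/0.64/-0.23', '1.96/0.06/0.59/-0.23']
0.05 75 ['1.72/0.06/0.89/-0.20', '1.88/0.07/0.74/-0.23', '1.97/0.09/0.60/-0.26', '2.02/0.10/0.51/-0.28', '2.03/0.11/0.46/-0.29']
0.05 70 ['1.80/0.09/0.76/-0.23', '1.95/0.12/0.62/-0.28', '2.04/0.16/0.48/-0.34', '2.09/0.20/0.37/-0.39', '2.10/0.23/0.33/-0.42']
0.05 65 ['1.87/0.13/0.64/-0.28', '2.02/0.19/0.49/-0.36', '2.11/0.28/0.34/-0.47', '2.16/0.42/0.24/-0.61', 'None']
0.05 60 ['1.94/0.21/0.51/-0.36', '2.09/0.33/0.36/-0.51', '2.18/0.59/0.22/-0.79', 'None', 'None']
0.05 55 ['2.01/0.34/0.38/-0.50', '2.16/0.64/0.24/-0.83', 'None', 'None', '2.31/2.42/0.23/-2.66']
```

```bash
cat >> h.py <<'E'
ey=np.cross(ez,ex); OFF=-.04*ey
E
python3 - <<'E'
from bench import *
from h import *
V=ori(np.pi/2,1)
p=current_position(); 
servo_line([p[0],p[1],.40],rate=.3)
P=np.array([.722,-.0105,.40])+OFF
move_ptp(P,V)
move_gripper(.055)
print(current_clock(),current_position(),current_finger_gap(),current_force())
r=servo_line([P[0],P[1],.217],V,rate=.08,contact_N=2)
print(r,current_clock(),current_position(),current_force())
for n in ("top","scene"):
    c=capture(n); cv2.imwrite(f"pics/{n}1.png",c["image"]);np.savez(f"{n}1.npz",**{k:np.array(v) for k,v in c.items()})
    b=(190,100,350,215) if n=="top" else (160,120,370,270)
    i=c["image"][b[1]:b[3],b[0]:b[2]]; cv2.imwrite(f"pics/{n}1z.png",cv2.resize(i,None,fx=3.8,fy=3.8,interpolation=2))
E
```

```text
5.925 [ 0.72521633 -0.05029589  0.39996434] 0.055186856362186835 [-0.15904751 -0.75411977 -0.17826403]
False 8.3667 [ 0.72541272 -0.05039649  0.21742131] [ 0.10405618 -0.16927275 -0.42659507]
```

View pics/scene1z.png

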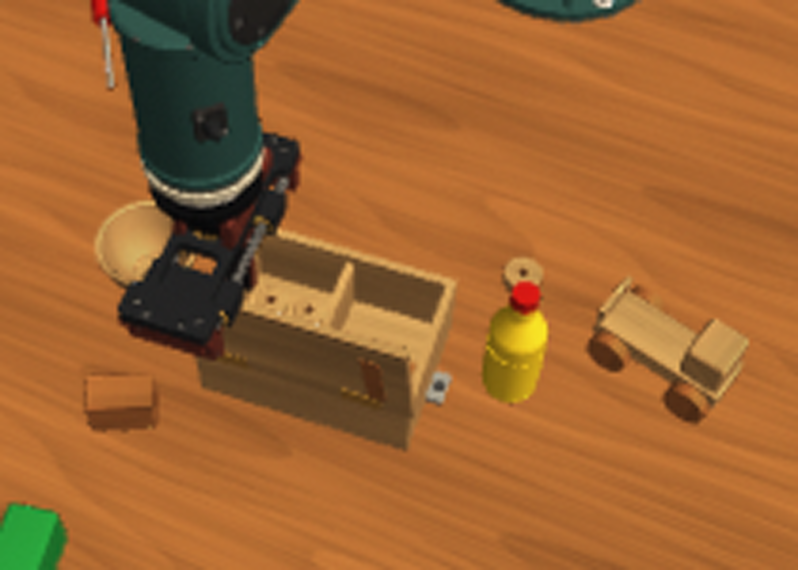

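View pics/top1z.png

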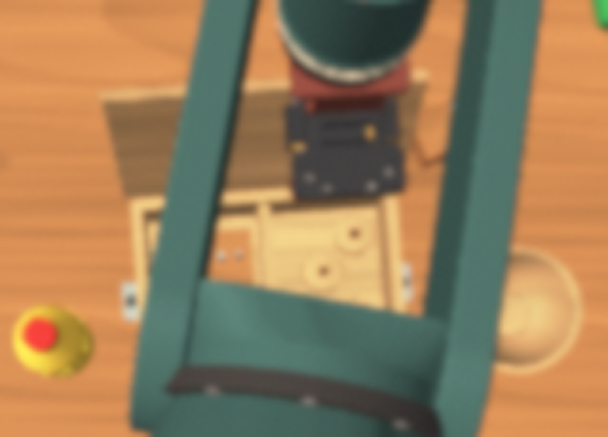

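```bash
cat >> h.py <<'E'
def lidang(c,dbg=False):
    W=cloud(c)-H; x=W@ex; y=W@ey; z=W[...,2]
    with np.errstate(invalid="ignore"):
        r=np.hypot(x,z); a=np.arctan2(z,-x)
        m=(y>.02)&(y<.10)&(r>.08)&(r<.182)&(a>-.05)&(a<2)&(z>.004)
    v=a[m]
    return (round(float(np.median(v)),3),len(v),np.percentile(v,[10,90]).round(2).tolist()) if len(v)>20 else (None,len(v))
E
python3 - <<'E'
from bench import *
from h import *
print("now",lidang(dict(np.load("top1.npz"))),lidang(dict(np.load("scene1.npz"))))
V=ori(np.pi/2,1)
move_gripper(.045); print(current_finger_gap(),current_force())
def go(dx):
    P=H+dx*ex+OFF; P[2]=.217; servo_line(P,V,rate=.035)
    print(dx,round(current_clock(),2),np.round(current_force(),2),lidang(capture("top")),lidang(capture("scene")),flush=True)
go(0.0); go(-.025); 
E
```

```text
now (1.794, 307, [1.78, 1.82]) (1.836, 298, [1.8, 1.85])
0.04499893681709299 [0.15194998 0.26704178 0.31268921]
0.0 10.13 [-0.25  1.04 -0.47] (1.658, 299, [1.65, 1.68]) (1.701, 417, [1.67, 1.72])
-0.025 11.1 [-0.01 -0.01  0.13] (1.493, 175, [1.49, 1.53]) (1.539, 528, [1.52, 1.56])
```

```bash
python3 - <<'E'
from bench import *
from h import *
V=ori(np.pi/2,1)
prev=9
for dx in (-.031,-.035,-.039,-.043,-.047,-.051):
    P=H+dx*ex+OFF; P[2]=.217; servo_line(P,V,rate=.02)
    for k in range(4):
        a=lidang(capture("top")); s=lidang(capture("scene"))
        print(dx,round(current_clock(),2),np.round(current_force(),2),a,s,flush=True)
        if k and a[0] and a[0]>1.4: break
        sleep(.1)
    if a[0] and a[0]<1.3: break
i=capture("scene")["image"][120:270,160:370]; cv2.imwrite("pics/scene2z.png",cv2.resize(i,None,fx=3.8,fy=3.8,interpolation=2))
E
```

```text
-0.031 11.75 [-0.86 -0.03 -0.08] (1.459, 138, [1.45, 1.49]) (1.497, 557, [1.48, 1.52])
-0.031 11.95 [ 0.46 -0.16 -0.19] (1.459, 138, [1.45, 1.49]) (1.497, 552, [1.48, 1.52])
-0.035 12.4 [-0.08 -0.19  0.03] (1.438, 114, [1.42, 1.46]) (1.469, 574, [1.45, 1.49])
-0.035 12.6 [-0.38 -0.66 -0.3 ] (1.44, 109, [1.42, 1.46]) (1.47, 568, [1.45, 1.49])
-0.039 13.05 [ 0.51 -0.23 -0.1 ] (1.418, 97, [1.4, 1.44]) (1.44, 588, [1.42, 1.47])
-0.039 13.25 [-1.21 -0.11  0.22] (1.417, 99, [1.39, 1.44]) (1.441, 577, [1.42, 1.47])
-0.043 13.7 [ 0.06 -0.42 -0.29] (1.394, 130, [1.37, 1.43]) (1.41, 602, [1.39, 1.44])
-0.043 13.9 [-0.98  0.51  0.56] (1.394, 129, [1.37, 1.43]) (1.408, 597, [1.39, 1.43])
-0.043 14.1 [-0.25 -1.1   1.48] (1.392, 134, [1.36, 1.43]) (1.407, 604, [1.39, 1.43])
-0.043 14.3 [ 0.28  0.64 -0.92] (1.391, 140, [1.36, 1.43]) (1.404, 600, [1.39, 1.43])
-0.047 14.85 [ 0.2  -0.75 -0.39] (1.369, 167, [1.33, 1.4]) (1.367, 623, [1.35, 1.39])
-0.047 15.05 [0.6  0.04 0.74] (1.347, 197, [1.31, 1.38]) (1.34, 634, [1.32, 1.37])
-0.047 15.25 [ 0.45 -0.75  0.03] (1.314, 228, [1.28, 1.34]) (1.301, 644, [1.28, 1.33])
-0.047 15.45 [ 0.14  0.64 -0.06] (1.261, 278, [1.22, 1.29]) (1.238, 673, [1.22, 1.27])
```

View pics/scene2z.png

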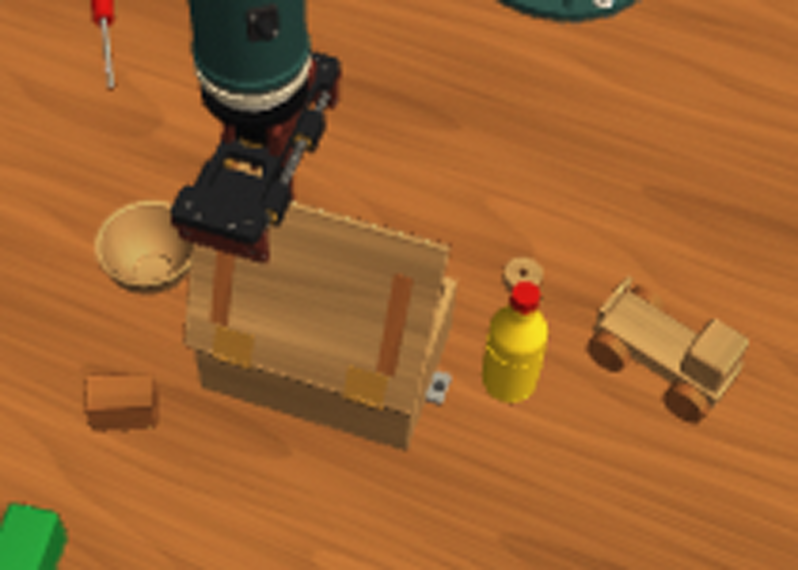

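The lid is falling slowly, at about 1.24 rad, toward the front finger, which should catch it near 1.15. I'll wait and confirm that.

```bash
python3 - <<'E'
from bench import *
from h import *
for k in range(4):
    sleep(.1); print(round(current_clock(),2),np.round(current_force(),2),lidang(capture("top")),lidang(capture("scene")))
F=[]
for k in range(10): F.append(current_force())
print(np.mean(F,0),np.std(F,0),current_clock())
E
```

```text
15.7 [-0.26  0.16 -0.21] (1.209, 312, [1.17, 1.24]) (1.205, 681, [1.19, 1.23])
15.9 [-0.18 -0.06 -0.29] (1.21, 313, [1.17, 1.24]) (1.204, 690, [1.18, 1.23])
16.1 [-0.21  0.5  -1.1 ] (1.208, 314, [1.17, 1.24]) (1.204, 689, [1.18, 1.23])
16.3 [-0.5   0.44  0.89] (1.21, 309, [1.17, 1.24]) (1.204, 688, [1.18, 1.23])
[-0.02716985  0.64491241 -0.06499286] [0.00000000e+00 1.11022302e-16 1.38777878e-17] 16.4
```

The lid is caught at about 1.15 rad by model: the measured 1.21 is read on the top face, 8 mm off the hinge plane. Next I'll lower it to about 0.85, hold, then widen the jaws in compensated steps so the rear finger clears the lid later.

```bash
python3 - <<'E'
from bench import *
from h import *
R=np.radians
for th,ps in ((1.05,87),(.95,84),(.85,80)):
    servo_line(tcp(th,R(ps),.045,.022)+OFF,ori(R(ps)),rate=.03)
    print(th,round(current_clock(),2),np.round(current_force(),2),lidang(capture("scene")),lidang(capture("top")),flush=True)
F=[]
for k in range(8): sleep(.05);F.append(current_force())
print("F",np.mean(F,0).round(2),current_clock())
ps=R(80); n=np.sin(ps)*ex+np.cos(ps)*ez
g=.045
for g2 in (.055,.065,.076,.088):
    p=tcp(.85,ps,g2,.022)+OFF
    servo_line(p,ori(ps),rate=.03)
    move_gripper(g2)
    print(g2,round(current_finger_gap(),4),round(current_clock(),2),np.round(current_force(),2),lidang(capture("scene")),flush=True)
i=capture("scene")["image"][120:270,160:370]; cv2.imwrite("pics/scene3z.png",cv2.resize(i,None,fx=3.8,fy=3.8,interpolation=2))
print(lidang(capture("top")))
E
```

```text
1.05 17.12 [-0.56  1.48  0.3 ] (1.106, 710, [1.09, 1.14]) (1.114, 481, [1.09, 1.14])
0.95 17.89 [-2.49 -0.09  0.1 ] (1.009, 720, [0.99, 1.04]) (1.016, 610, [0.99, 1.04])
0.85 18.64 [-1.97  0.24  0.78] (0.912, 734, [0.89, 0.94]) (0.918, 707, [0.89, 0.95])
F [-1.58  0.03  0.75] 19.1417
0.055 0.055 19.86 [-0.69 -0.57 -1.4 ] (0.912, 726, [0.89, 0.95])
0.065 0.0645 20.62 [-0.04 -0.43 -0.2 ] (0.912, 728, [0.89, 0.95])
0.076 0.0762 21.43 [ 0.22 -0.25 -0.74] (0.913, 724, [0.89, 0.94])
0.088 0.088 22.25 [ 0.06  0.11 -0.81] (0.913, 725, [0.89, 0.94])
(0.919, 700, [0.9, 0.95])
```

View pics/scene3z.png

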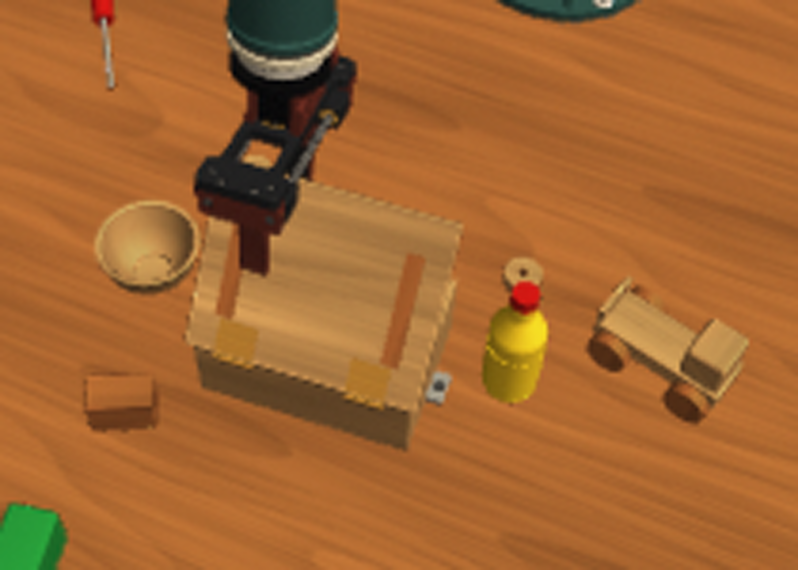

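```bash
python3 - <<'E'
from bench import *
from h import *
R=np.radians
try:
  for th,ps in ((.75,78),(.65,76),(.55,74),(.45,72),(.35,70),(.25,68),(.17,66)):
    servo_line(tcp(th,R(ps),.088,.022)+OFF,ori(R(ps)),rate=.03 if th>.5 else .025)
    print(th,round(current_clock(),2),np.round(current_force(),2),lidang(capture("scene")),np.round(current_joint_pos()[3:],2),flush=True)
except PlanningError as e: print(e)
i=capture("scene")["image"][120:270,160:370]; cv2.imwrite("pics/scene4z.png",cv2.resize(i,None,fx=3.8,fy=3.8,interpolation=2))
for th,ps in ((.1,66),(.1,64),(0,66),(0,64),(0,62),(-.04,66),(-.04,62)):
    q=inverse_kinematics(tcp(th,R(ps),.088,.022)+OFF,ori(R(ps))); print(th,ps,None if q is None else np.round(q,2))
E
```

```text
0.75 23.07 [-3.21  0.6   0.63] (0.81, 729, [0.79, 0.84]) [ 0.09  0.92 -0.38]
0.65 23.78 [-2.42  0.05  0.92] (0.713, 714, [0.69, 0.75]) [ 0.11  0.84 -0.41]
0.55 24.5 [-3.01  0.76  0.44] (0.617, 700, [0.59, 0.65]) [ 0.14  0.76 -0.45]
0.45 25.32 [-2.25  0.12 -0.57] (0.525, 681, [0.5, 0.56]) [ 0.19  0.67 -0.51]
0.35 26.13 [-3.59 -1.23 -0.21] (0.426, 657, [0.4, 0.46]) [ 0.24  0.58 -0.58]
0.25 26.95 [-5.55 -1.79  0.37] (0.328, 624, [0.3, 0.37]) [ 0.32  0.49 -0.67]
0.17 27.62 [-5.96 -1.04 -0.4 ] (0.249, 596, [0.22, 0.29]) [ 0.43  0.41 -0.79]
0.1 66 [-0.35  0.35  2.07  0.47  0.38 -0.83]
0.1 64 [-0.36  0.34  2.09  0.59  0.34 -0.96]
0 66 [-0.35  0.38  2.08  0.53  0.34 -0.9 ]
0 64 [-0.36  0.38  2.11  0.68  0.3  -1.05]
0 62 [-0.37  0.38  2.14  0.86  0.27 -1.25]
-0.04 66 [-0.35  0.39  2.09  0.56  0.32 -0.93]
-0.04 62 [-0.37  0.39  2.14  0.92  0.26 -1.3 ]
```

View pics/scene4z.png

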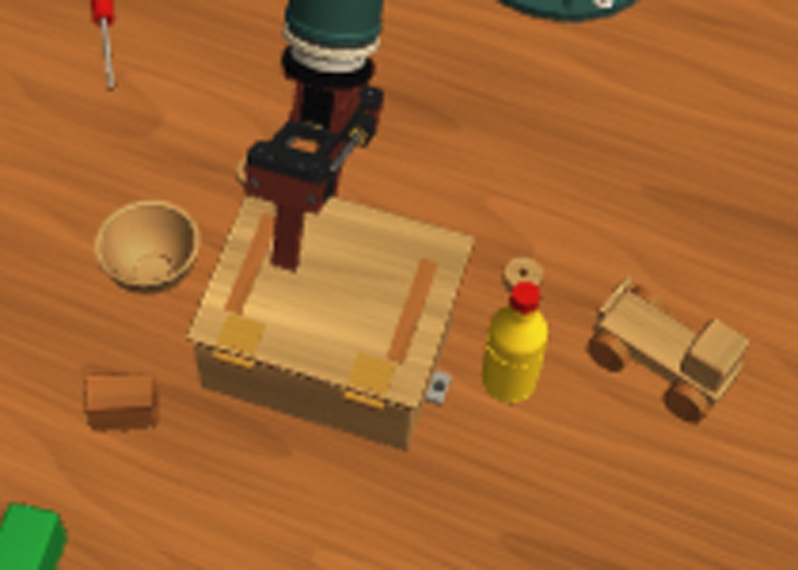

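The lid is still riding on the finger and matches the model. The horizontal load has grown to about 6 N, though, so the finger is slightly too far back. I'll ease it forward gently before finishing.

```bash
cat >> h.py <<'E'
def mf(bench,k=5):
    F=[]
    for _ in range(k): bench.sleep(.02); F.append(bench.current_force())
    return np.mean(F,0).round(2)
E
python3 - <<'E'
import bench
from bench import *
from h import *
R=np.radians
print(mf(bench),lidang(capture("scene")))
p=np.array(current_position()); print((p-(tcp(.17,R(66),.088,.022)+OFF)).round(4))
t=tcp(.17,R(66),.088,.022)+OFF
for k in (1,2):
    servo_line(t-.001*k*ex,ori(R(66)),rate=.006); print(k,mf(bench),lidang(capture("scene")),round(current_clock(),2),flush=True)
E
```

```text
[-5.72 -2.21  0.02] (0.249, 594, [0.23, 0.29])
[-0.0002  0.0001  0.    ]
1 [-1.88  0.55 -0.51] (0.25, 599, [0.23, 0.29]) 28.31
2 [-0.73 -0.16 -0.76] (0.242, 590, [0.21, 0.28]) 28.76
```

```bash
python3 - <<'E'
import bench
from bench import *
from h import *
R=np.radians
for th,ps,b in ((.13,65,.0025),(.09,65,.003),(.06,64,.0032),(.03,64,.0035)):
    servo_line(tcp(th,R(ps),.088,.022)+OFF-b*ex,ori(R(ps)),rate=.02)
    f=mf(bench,3); print(th,f,lidang(capture("scene")),round(current_clock(),2),flush=True)
    if np.linalg.norm(f)>5: break
E
```

```text
0.13 [-2.75  0.1  -1.02] (0.184, 573, [0.16, 0.22]) 29.31
0.09 [-1.37  1.35 -1.62] (0.144, 556, [0.12, 0.19]) 29.9
0.06 [-2.5   0.37 -1.53] (0.112, 541, [0.08, 0.15]) 30.37
0.03 [-1.23  0.12 -0.92] (0.082, 525, [0.06, 0.12]) 30.88
```

```bash
python3 - <<'E'
import bench
from bench import *
from h import *
R=np.radians
for th,ps,b in ((.0,64,.004),(-.02,64,.0045),(-.04,64,.005)):
    servo_line(tcp(th,R(ps),.088,.022)+OFF-b*ex,ori(R(ps)),rate=.015)
    f=mf(bench,4); print(th,f,lidang(capture("scene")),round(current_clock(),2),flush=True)
    if np.linalg.norm(f)>5: break
c=capture("scene");i=c["image"][120:270,160:370]; cv2.imwrite("pics/scene5z.png",cv2.resize(i,None,fx=3.8,fy=3.8,interpolation=2))
W=cloud(c)-H; x=W@ex; y=W@ey
for a,b in ((-.165,-.14),(-.14,-.1),(-.1,-.06),(-.06,-.02)):
    m=(x>a)&(x<b)&(y>.0)&(y<.09); print(a,b,"top z",np.median(W[...,2][m])+.08)
E
```

```text
0.0 [ 0.23 -0.08  0.43] (0.076, 516, [0.05, 0.11]) 31.48
-0.02 [0.01 0.2  0.06] (0.076, 523, [0.05, 0.11]) 31.98
-0.04 [-0.02  0.15 -0.49] (0.076, 521, [0.05, 0.12]) 32.47
-0.165 -0.14 top z 0.08951435442361694
-0.14 -0.1 top z 0.08955801170370198
-0.1 -0.06 top z 0.08967073641745625
-0.06 -0.02 top z 0.08956350788359718
```

View pics/scene5z.png

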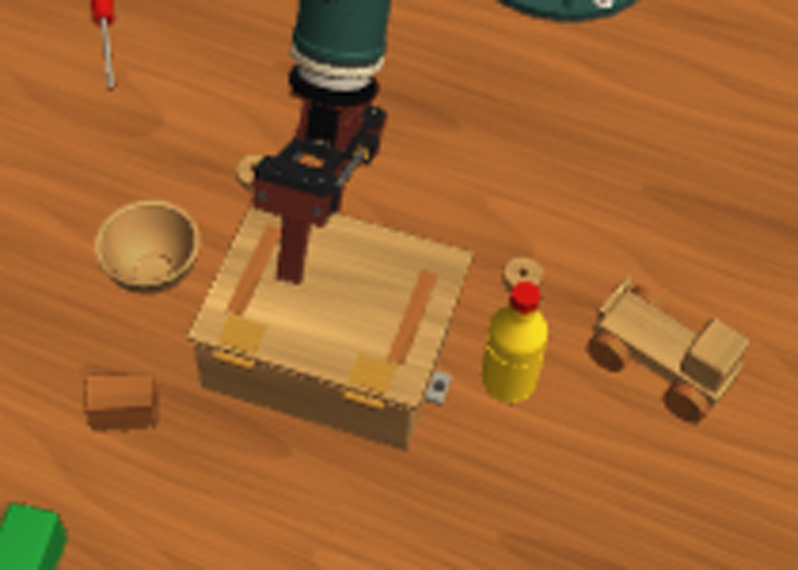

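The lid is shut: its top face is flat at z=0.0895 and the force is zero. Next I'll withdraw forward, then up.

```bash
python3 - <<'E'
import bench
from bench import *
from h import *
p=np.array(current_position())
r=servo_line(p-.022*ex+.001*ez,rate=.03,contact_N=4); print(r,mf(bench,3),current_clock())
p=np.array(current_position())
if not r:
    r=servo_line(p+.12*ez,rate=.08,contact_N=6); print(r,mf(bench,3),current_clock())
q=np.array(current_position()); print(q)
W0={}
for n in ("scene","top"):
    c=capture(n);cv2.imwrite(f"pics/{n}6.png",c["image"]);np.savez(f"{n}6.npz",**{k:np.array(v) for k,v in c.items()})
    c0=dict(np.load(n+"0.npz")); Wn=cloud(c)
    for qn in ("glue","bowl","truck","block","awl","wheel0"):
        print(n,qn,[(np.round(d["xy"]).tolist(),round(d["conf"],2)) for d in spot_in(n,qn)[:2]])
    W=Wn-H; x=W@ex; y=W@ey
    m=(x>-.165)&(x<-.02)&(y>0)&(y<.09)&(abs(W[...,2])<.05); A=np.c_[x[m],np.ones(m.sum())]
    print("lid slope",np.linalg.lstsq(A,W[...,2][m],rcond=None)[0], current_clock())
E
```

```text
False [ 0.04  0.14 -0.19] 33.45
False [ 0.37  0.07 -0.16] 35.15
[ 0.53899857 -0.06516455  0.19326425]
scene glue [([296.0, 208.0], 0.91), ([249.0, 201.0], 0.36)]
scene bowl [([198.0, 182.0], 0.83)]
scene truck [([337.0, 210.0], 0.81)]
scene block [([191.0, 224.0], 0.71)]
scene awl []
scene wheel0 [([227.0, 163.0], 0.57), ([249.0, 199.0], 0.55)]
lid slope [0.00059262 0.00947086] 35.5
top glue [([206.0, 190.0], 0.67), ([250.0, 175.0], 0.64)]
top bowl [([324.0, 180.0], 0.58), ([204.0, 190.0], 0.18)]
top truck [([160.0, 214.0], 0.58)]
top block [([308.0, 134.0], 0.57)]
top awl [([397.0, 281.0], 0.87)]
top wheel0 [([214.0, 223.0], 0.54), ([313.0, 229.0], 0.48)]
lid slope [0.00405637 0.00954264] 35.85
```

View pics/scene6.png

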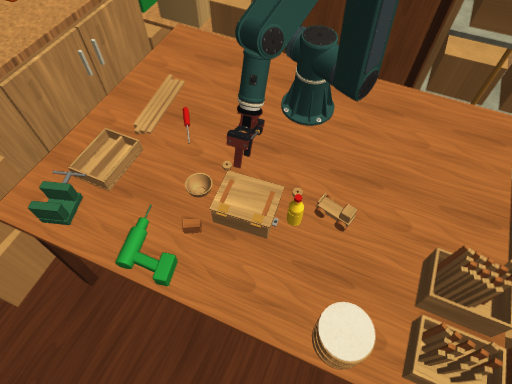

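The picture shows the lid shut flat at about (247,200) and the gripper clear above the front at (243,140). The bystanders are where they began: bowl (199,184), bottle (296,208), block (191,224), truck (337,210) and wheels (227,164) and (297,191). I'm handing in.

```bash
python3 - <<'E'
from bench import *
print(current_force(),abs(__import__("numpy").array(current_qvel())).max(),current_clock()); print(close_job())
E
```

```text
[ 0.68583303  0.35544103 -0.2242319 ] 0.0009282771821440987 35.85
the job is handed in; nothing more can be done
None
```

The case is shut and I handed the job in at 35.9 s of the 48 s allowed; no verdict was reported.

**What I did:** I straddled the lid's edge loosely, with one finger behind it and one in front, and never gripped it. The rear finger tipped the lid until it fell at about 1.38 rad. The front finger's side caught it at about 1.15 rad. I lowered it on that finger to about 0.85 rad and held it there for several seconds while I opened the jaws wider. I then lowered it until it was shut and withdrew forward and up.

**Last checks:**
- **Lid:** the slope was 0.001 rad (scene camera) and 0.004 rad (top camera), so it is flat. Its top face read 89.5 mm, against 88 mm expected.
- **Bystanders:** the glue, bowl, truck, block, awl and wheels were all within a few pixels of where they started. The awl was detected only by the top camera's network, though it shows in the scene picture too.
- **Robot:** it was at rest, with only noise on the force sensor (about 0.8 N).

**Less certain:**
- **Load peak:** near 0.2 rad the measured load on the finger rose to about 6 N, under the 15 N limit. I eased the finger 2 mm forward, and it stayed under about 3 N after that.
- **Lid speed:** I did not measure it continuously. It followed the finger, which averaged 1.5–2.5 cm/s over the last third.
- **Contact at the catch:** at about 1.15 rad the load was too small to tell from sensor noise. At the 0.85 rad hold it read about 1.6 N.

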